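# Load the denture flask into the bench press

## Task

Load the closed brass flask into the flask press: bring it to the press's open front, rounded end first, and slide it flat along the base between the guides, under the raised pressure plate, until you feel it fully home against the stop bar at the back. Push it home gently, let go, and leave the T-bar and everything else on the bench as they are.

Things in the scene. Friction and masses are not known exactly. Their poses are not given: they have to be found in the camera images.
- flask_center (a point): centre (half-way up) of the closed brass flask: a solid D-shaped block 78 mm long, 62 wide, 50 tall, 0.48 to 0.78 kg, standing on the bench. x points from its flat heel (39 mm behind this point) to its rounded nose (31 mm radius, 39 mm ahead), y across, z up. The straight sides run 47 mm forward from the heel. At the start x points within 65 degrees of the robot's right (-y).
- flask_nose (a point): foremost point of the flask's rounded nose, half-way up (25 mm above its underside); axes as for flask_center. Sliding the flask on the dry base takes 2 to 7 N by friction, which varies; when home the resistance rises sharply. Keep the push on the bar to about 15 N; beyond 25 N it is rammed.
- press: grey steel bench press for flasks, bolted down, its open front to the robot's left. Origin on the spindle axis at table level; x points from its front to its back, y to its left, z up. Cast base 190 mm wide, from x = -110 to +70 mm, its flat top 25 mm above the table. Two 22 mm columns at x = 0, y = +-78 mm, hold a crosshead x -45 to +45, y +-95 mm, 122 to 160 mm high.
- plate_front (a point): middle of the lower front edge of the raised pressure plate, 50 mm in front of the spindle axis and 85 mm above the table (60 mm over the base). The plate is 100 x 100 mm, 13 mm thick, centred on the axis and does not move; the crosshead above it reaches 45 mm in front of the axis, so only a tool leaning back, away from the press, can follow the flask in under them.
- apron (a point): middle of the bare front part of the press base, on its top, 86 mm in front of the spindle axis; from x = -110 to -62 mm of the press. The flask can stand here. Behind it two steel guides, 10 mm high, lead in: 94 mm apart inside at press x = -62 mm, narrowing to 66 mm at -29 mm, then parallel to +25 mm. Axes as for the press.
- axis_mid (a point): point on the spindle axis 50 mm above the table; axes as for the press. The guides lead flask_center to it, flask x along press x. A rigid steel stop bar across the slideway (58 mm wide, 10 thick, 16 high) ends the path: its front face is set by screws anywhere from 23 to 49 mm behind this axis and is not reported. Home: nose on the bar, so flask_center is 16 mm before to 10 mm past this point.
- tbar_end (a point): centre of the black ball on one end of the T-bar on top of the spindle: a 150 mm bar, 233 mm above the table, stiff to turn, to be left as it is
- half: bystander: open brass flask half filled with white plaster, same outline as the flask but only 22 mm tall; origin at its underside
- cast: bystander: white plaster jaw cast, about 68 x 58 x 25 mm; origin at its underside
- bowl: bystander: black rubber mixing bowl, 116 mm across, 65 mm tall; origin at its underside
- bottle: bystander: clear bottle with a white cap, 52 mm across, 150 mm tall; origin at its underside
- jar: bystander: amber glass jar with a black cap, 56 mm across, 70 mm tall; origin at its underside
- spatula: bystander: spatula 170 mm long lying on the bench; origin under its middle
- brush: bystander: brush 160 mm long lying on the bench; origin under its middle
There are look-alikes about, which are no part of the job. Leave any pink or purple look-alike of the part that bears flask_center alone.

How it is judged:
On the way:
1. the flask's nose is well under the pressure plate, the flask flat on the press base (x of flask_nose in the frame of press between -0.03 and 0.02 m and y of flask_nose in the frame of press between -0.03 and 0.03 m and angle between flask_center's own z axis and vertical below 0.1 rad and height (world z) of flask_center below 0.055 m), for 0.1 s.
At the end, for the whole second after the job is handed in: the flask lies flat on the press base, rounded end to the back, its nose within 1.5 mm of the stop bar, centred within 4 mm and square within 4.5 degrees, released and at rest (horizontal distance between flask_nose and stopbar_c0 below 0.0068 m and x of flask_nose in the frame of press between 0.021 and 0.052 m and y of flask_nose in the frame of press between -0.004 and 0.004 m and angle between the x axis of flask_center and the x axis of press, either way round below 0.08 rad and angle between flask_center's own z axis and vertical below 0.04 rad and height (world z) of flask_center between 0.047 and 0.053 m and linear speed of flask below 0.01 m/s); the robot touches nothing.
It fails at once if the flask is rammed against the stop bar (more than 25 N) (contact force between flask and stopbar_c0 above 25 N).
It fails at once if the flask is dropped or forced onto the press (more than 70 N between them) (contact force between flask and press above 70 N).
It fails at once if the flask is tipped over (angle between flask_center's own z axis and vertical above 0.6 rad).
It fails at once if the T-bar is turned (its end moves by more than 20 mm) (distance of tbar_end from where it was at the start of the episode above 0.02 m).
It fails at once if another thing on the bench is shifted by more than 20 mm (distance of any of half, cast, bowl, bottle, jar, spatula, brush from where it was at the start of the episode above 0.02 m).
It also fails if it takes over 48 s, if anything falls off the work surface, if the arm or the gripper's body presses on something with over 40 N, if the wrist force passes 120 N, or if a joint passes its speed limit or range.

## Robot

A 7-joint arm with a two-finger parallel gripper is mounted at the origin on the work surface. World frame = base frame: x ahead of the robot, y to its left, z up, the work surface at z = 0. Lengths are in m, angles in rad, forces in N, time in s.
With the tool pointing down it reaches from about 0.425 to 0.925 m from the base axis. Payload 6.8 kg.
Tool frame: the origin (TCP) lies on the front face of the gripper's body, between the roots of the fingers; the fingertips stand 73 mm ahead of it and the grasp point (between the pads) lies 54 mm ahead of it (env.nose_length is the distance from the TCP to the fingertips, in m); z points along the fingers, y is the direction in which the jaws open and shut (so a half turn about z gives the same grasp; the last joint's range is limited). The gripper opens to 85 mm and grips with 20 to 120 N. Pads are 22 mm wide; open, the fingers measure 114 mm over their backs; the gripper's body (76 mm by 85 mm) begins 54 mm behind the grasp point. The pads swing forward as they close: fully open they stand 13 mm farther back than shut.
Start: joints at [-1.215, 0.477, 0.022, 1.555, -0.011, 1.109, -0.083], TCP at [0.302, 0.604, 0.304] pointing down, gripper open.
Joint ranges: [-2.96, 2.96], [-0.34, 2.1], [-1.41, 1.46], [0.24, 2.44], [-1.37, 4.51], [0.17, 1.92], [-2.96, 2.96]. Speed limits (rad/s): [2.39, 2.39, 3.14, 3.14, 3.14, 3.14, 3.14].

## Interface

Orientations are given as a unit quaternion [w, x, y, z].
In Python, from cell import env, kin, camera, calibration, job gives the robot as it stands. The module is installed in compiled form; this text tells all that it offers. Calls block until the motion is done:
- env.reach(position, orientation): joint-space move of the TCP to a pose.
- env.movel(position, velocity=0.15, rot=None, stop_force=None): straight line of the TCP; rot=None keeps the orientation; velocity is the mean speed in m/s. With stop_force (N) it stops when the force on the tool has changed by that much, and returns True; else False.
- env.goto_joints(angles): joint-space move.
- env.grip(opening, f_grip=None): finger opening in m; f_grip is the grip in N (None keeps the last); returns when the fingers have stopped.
- env.dwell(seconds).
- kin.inverse_kinematics(position, orientation): joint angles nearest the present ones, or None.
- env.get_state(): the state.
- camera(name): name is "scene" or "top"; returns (picture, depth): 400x640x3 uint8, blue, green, red; 400x640 float32, m along the optical axis (not along the pixel's ray), 0 where there is no reading.
- calibration(name): a dict with "fx", "fy", "cx", "cy" (pixels), "rvec" (rotation vector, rad) and "tvec" (3), from world to camera coordinates, as OpenCV has them. Camera axes: x right, y down, z forward; pixel columns grow to the right and rows downward; lengths in m; the calibration is good to about 2 mm. A picture is of the moment at which its call begins. calibration takes no time and is no camera call.
A pose or a line that the arm cannot do raises env.PlanningError and nothing moves.
- job.job_done(): hands the job in, once; it reports no verdict.
The state is a dict: "time": time; "qpos": joint angles; "joint_velocities": joint speeds; "joint_torque": joint torques, N m; "tcp_pos": TCP position; "orientation": TCP orientation; "force": force on the tool from outside, world axes, zero at the start; "torque": the same for the moment, N m; "opening": finger opening in m.
Only numpy, scipy, OpenCV 4.12 (cv2) and the standard library are available. Lean on these libraries where they do the work, as an engineer would, in place of code of your own. Each camera call takes 0.05 s, during which the arm holds its last target.

## Working session

There is one attempt and no reset: what is moved stays moved. The work goes in short steps, each a Python script; the robot and the scene stay as the last script left them, time stands still between calls to the robot, and variables do not carry over. Pictures are saved under pics/ and viewed, and the job is handed in when it is done.

```bash
mkdir -p pics
cat > h.py <<'E'
import numpy as np, cv2
from cell import env, kin, camera, calibration, job
def world(name,u,v,d):
    c=calibration(name);R=cv2.Rodrigues(np.array(c["rvec"],float))[0];t=np.array(c["tvec"],float).ravel()
    u=np.asarray(u,float);v=np.asarray(v,float);d=np.asarray(d,float)
    p=np.stack([(u-c["cx"])/c["fx"]*d,(v-c["cy"])/c["fy"]*d,d],-1)
    return (p-t)@R
def ray(name,u,v,z):
    a=world(name,u,v,0.0);b=world(name,u,v,1.0);return a+(b-a)*((z-a[2])/(b[2]-a[2]))
def proj(name,P):
    c=calibration(name);K=np.array([[c["fx"],0,c["cx"]],[0,c["fy"],c["cy"]],[0,0,1.]])
    return cv2.projectPoints(np.array(P,float).reshape(-1,3),np.array(c["rvec"],float),np.array(c["tvec"],float),K,None)[0].reshape(-1,2)
E
python3 - <<'E'
from h import *
for n in("scene","top"):
    p,d=camera(n);cv2.imwrite(f"pics/{n}0.png",p);np.savez(f"{n}0.npz",p=p,d=d);print(n,calibration(n))
s=env.get_state();print(s)
E
```

```text
scene {'fx': 401.16834273103166, 'fy': 401.16834273103166, 'cx': 323.8329595609271, 'cy': 195.2361239582312, 'rvec': array([ 2.19360073,  1.39027609, -0.4295356 ]), 'tvec': array([-0.26179596, -0.28550612,  1.53341523])}
top {'fx': 481.3910881644478, 'fy': 481.3910881644478, 'cx': 309.48035985947394, 'cy': 194.284719147799, 'rvec': array([ 2.19557994, -2.02428047,  0.20752607]), 'tvec': array([-0.00586123,  0.51461655,  1.45561227])}
{'time': 0.1, 'qpos': array([-1.21513146,  0.47771279,  0.02234672,  1.55635361, -0.01151114,
        1.10932915, -0.08309788]), 'joint_velocities': array([-0.0020514 , -0.00301112,  0.00080563, -0.00335636,  0.00023518,
       -0.00123245,  0.00110444]), 'joint_torque': array([ 5.17647219e-03, -5.97760391e+01,  1.61399178e+00, -2.81958371e+01,
        1.28871875e-02,  5.02173658e-03, -5.79209683e-06]), 'tcp_pos': array([0.30175308, 0.6033225 , 0.30302561]), 'orientation': array([-1.36581981e-04,  2.29803306e-01,  9.73236733e-01, -8.26181624e-04]), 'force': array([ 0.17105936,  0.31320765, -0.37635171]), 'torque': array([-0.00432253,  0.00843495, -0.01627692]), 'opening': 0.08538073865629793}
```

View pics/scene0.png

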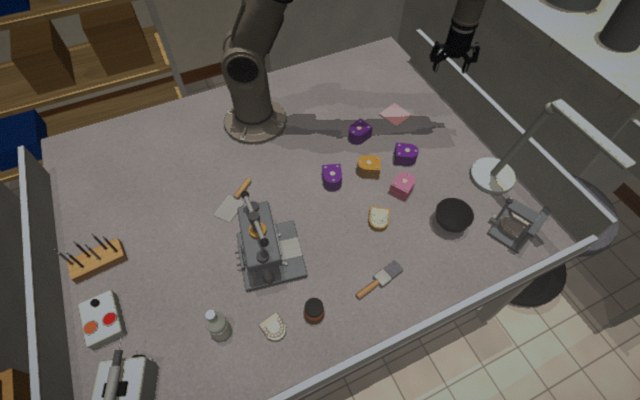

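View pics/top0.png

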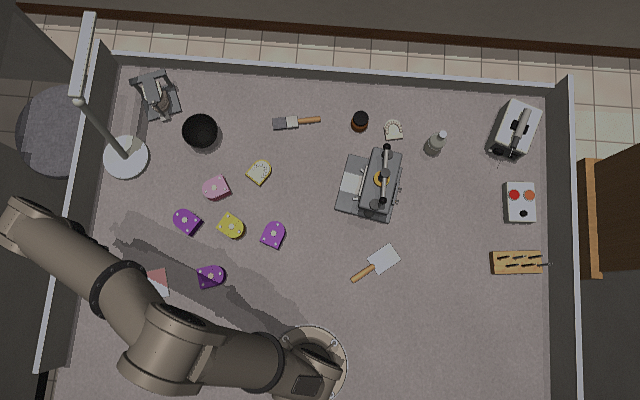

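The closed brass flask is at about (231,226) in the top view and (369,167) in the scene view. Purple and pink look-alikes stand around it. The press is at about (375,185) in the top view, with its open front (light apron) to the image left. I'll enlarge both.

Run:
```python
from h import *
t=np.load("top0.npz");p=t["p"];d=t["d"]
a=cv2.resize(p[195:255,190:290],None,fx=8,fy=8,interpolation=cv2.INTER_CUBIC);cv2.imwrite("pics/c1.png",a)
a=cv2.resize(p[135:230,325:415],None,fx=6,fy=6,interpolation=cv2.INTER_CUBIC);cv2.imwrite("pics/c2.png",a)
# heightmap
vv,uu=np.mgrid[0:400,0:640];W=world("top",uu,vv,d)
np.save("W.npy",W)
# brass flask top
hsv=cv2.cvtColor(p,cv2.COLOR_BGR2HSV)
print(hsv[226,228],W[226,228])
for (u,v) in [(350,185),(345,205),(362,190),(385,185),(370,205),(230,240),(300,300)]: print(u,v,W[v,u],d[v,u])
```

```text
[ 26  67 153] [0.3929924  0.27836195 0.05432367]
350 185 [ 0.55863055 -0.09028541  0.03012217] 1.5369743
345 205 [ 0.49311197 -0.0788372   0.02726555] 1.5267823
362 190 [ 0.51610481 -0.11693725  0.16142631] 1.399421
385 185 [ 0.51796545 -0.1717456   0.23890163] 1.3230886
370 205 [ 0.47236341 -0.14177737  0.16853742] 1.3832979
230 240 [ 0.35576932  0.27685335 -0.00129994] 1.5324872
300 300 [1.87909968e-01 3.88891610e-02 1.44353025e-04] 1.4937985
```

View pics/c1.png

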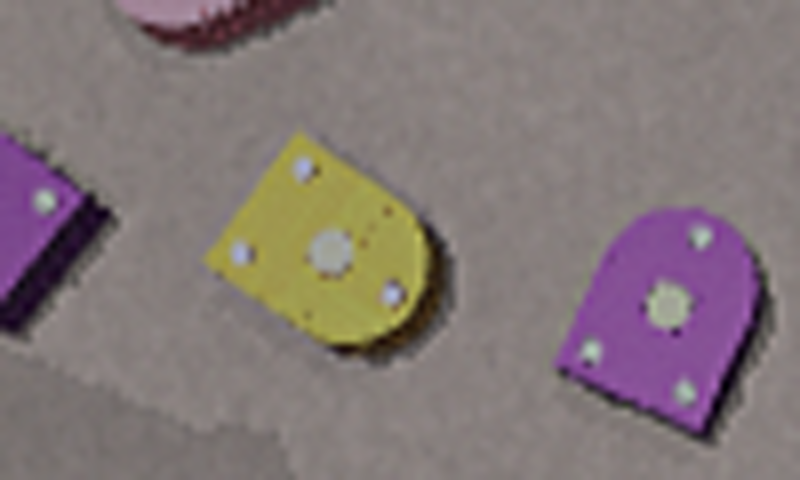

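View pics/c2.png

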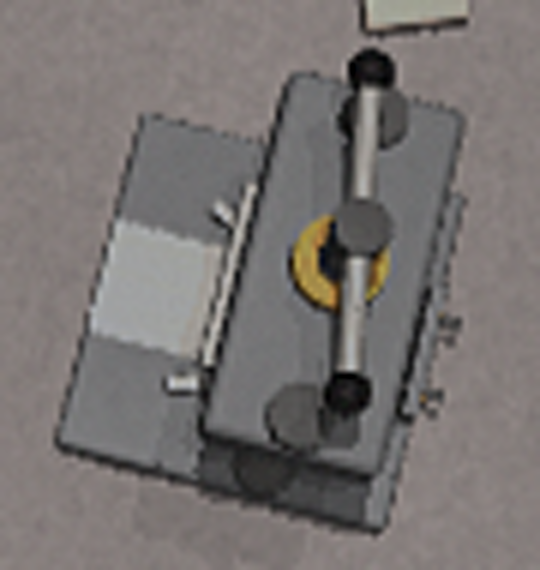

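```bash
cat > fit.py <<'E'
from h import *
from scipy.optimize import least_squares
def toW(q,P):
    P=np.array(P,float);c,s=np.cos(q[2]),np.sin(q[2])
    return np.c_[q[0]+c*P[:,0]-s*P[:,1],q[1]+s*P[:,0]+c*P[:,1],P[:,2]]
if __name__=="__main__":
    obs=np.array([(145,115),(57,445),(385,530),(293,72),(467,112),(375,475),(205,435)],float)
    uv=(obs+.5)/6-.5+[325,135]
    M=np.array([(-110,95,25),(-110,-95,25),(70,-95,25),(-45,95,160),(45,95,160),(45,-95,160),(-45,-95,160)])/1000
    r=least_squares(lambda q:(proj("top",toW(q,M))-uv).ravel(),[.52,-.15,-1.7],loss='soft_l1')
    print("press",r.x,np.degrees(r.x[2]));print((proj("top",toW(r.x,M))-uv).round(2).tolist())
    obs=np.array([(300,133),(207,262)],float);uv=(obs+.5)/8-.5+[190,195]
    for x,y in uv: print(ray("top",x,y,.05))
    t=np.load("top0.npz");p=t["p"];hsv=cv2.cvtColor(p,cv2.COLOR_BGR2HSV)
    m=cv2.inRange(hsv,(22,40,120),(38,255,255))
    m[:205]=0;m[250:]=0;m[:,:205]=0;m[:,255:]=0
    m=cv2.morphologyEx(m,cv2.MORPH_CLOSE,np.ones((5,5),np.uint8))
    cs,_=cv2.findContours(cv2.resize(m,None,fx=4,fy=4,interpolation=cv2.INTER_LINEAR)//128*255,cv2.RETR_EXTERNAL,cv2.CHAIN_APPROX_NONE)
    c=max(cs,key=cv2.contourArea).reshape(-1,2);c=(c+.5)/4-.5
    W=np.array([ray("top",x,y,.05) for x,y in c])
    def f(q):
        cc,s=np.cos(q[2]),np.sin(q[2]);d=W[:,:2]-q[:2];X=cc*d[:,0]+s*d[:,1];Y=-s*d[:,0]+cc*d[:,1]
        X0=np.clip(X,-.039,.008)
        e=np.where(X>.008,np.hypot(X-.008,Y)-.031,np.maximum(np.abs(Y)-.031,-.039-X));return e
    r=least_squares(f,[.39,.278,-1.9 if 0 else -2.1],loss='soft_l1',f_scale=.002)
    print("flask",r.x,np.degrees(r.x[2]),np.abs(f(r.x)).mean(),f(r.x).mean())
    W=np.load("W.npy");print("table z",np.median(W[240:260,220:320,2]),np.median(W[160:180,290:330,2]))
E
python3 fit.py
```

```text
press [ 0.5516846  -0.16958539 -1.75071916] -100.30881891785594
[[-0.45, -0.49], [-0.3, 0.21], [0.35, 0.58], [-0.2, -0.84], [0.41, 0.04], [1.22, 0.87], [-0.8, -0.41]]
[0.43947658 0.28738649 0.05      ]
[0.38631216 0.31738857 0.05      ]
flask [ 0.39437538  0.27071182 -2.09686667] -120.14161043430337 0.0006439779285949479 0.00011309099453739305
table z 0.0009345375898810581 0.00014045964290647768
```

```bash
cat >> h.py <<'E'
from scipy.spatial.transform import Rotation as Ro
PRESS=np.array([.5517,-.1696,-1.7507]);FL=np.array([.3944,.2707,-2.0969])
def pose(yaw,lean,flip):
    f=np.array([np.cos(yaw),np.sin(yaw),0]);z=f*np.sin(lean)-np.array([0,0,1])*np.cos(lean)
    y=np.cross([0,0,1],f)*(-1 if flip else 1);x=np.cross(y,z)
    q=Ro.from_matrix(np.c_[x,y,z]).as_quat();return q[[3,0,1,2]],z
def pt(fr,x,y,z):
    c,s=np.cos(fr[2]),np.sin(fr[2]);return np.array([fr[0]+c*x-s*y,fr[1]+s*x+c*y,z])
E
python3 - <<'E'
from h import *
L=np.radians(20);LP=np.radians(55)
for fl in(0,1):
    q,z=pose(FL[2],L,fl);g=pt(FL,-.012,0,.036)
    print(fl,'grasp',kin.inverse_kinematics(g-.054*z,q),kin.inverse_kinematics(g-.154*z,q))
    q,z=pose(PRESS[2],L,fl);g=pt(PRESS,-.102,0,.063)
    print('place',kin.inverse_kinematics(g-.054*z,q),kin.inverse_kinematics(g-.054*z+[0,0,.1],q))
    q,z=pose(PRESS[2],LP,fl)
    for x in(-.15,-.03): 
        g=pt(PRESS,x-.007,0,.040);print('push',x,kin.inverse_kinematics(g-.073*z,q))
E
```

```text
0 grasp [-1.09193029  0.68390126  0.3989135   1.94095621 -0.18249484  0.90422496
 -1.12193127] [-1.13087845  0.57999056  0.44229839  1.83118627 -0.13961044  1.11622758
 -1.1569237 ]
place [-0.56551057  0.67544135  0.54435304  1.93445449  0.00689447  0.70890022
 -0.29243014] [-0.61420273  0.52243799  0.60299672  1.88966693  0.06584576  0.89701099
 -0.28688222]
push -0.15 [-0.89535827  1.02322174  0.6387439   1.72350111  0.27878169  1.093453
 -0.74477716]
push -0.03 [-0.78401001  0.99179758  0.66860235  1.86664795  0.3871691   0.90623297
 -0.73845042]
1 grasp [-0.6492168   0.64871599 -0.1898314   1.90908521  0.23449367  0.95049548
  1.62352185] [-0.65089778  0.55064163 -0.21023537  1.79593144  0.19197776  1.15808388
  1.65718885]
place [-0.159561    0.60198261 -0.0061525   1.90600519  0.46463336  0.81208301
  2.44428314] [-0.16939536  0.45726784  0.00664843  1.85919902  0.39348823  0.98411649
  2.55254449]
push -0.15 [-0.40658819  0.89111921 -0.08999681  1.68598789  0.7832323   1.38930323
  1.98301572]
push -0.03 [-0.2988494   0.83883088 -0.01855881  1.83198953  0.88297576  1.23771505
  2.00110155]
```

Run:
```python
from h import *
L=np.radians(20)
q,z=pose(FL[2],L,0);g=pt(FL,-.012,0,.036)
env.reach(g-.154*z,q)
r=env.movel(g-.054*z,velocity=.12,stop_force=12);print(r)
env.grip(.05,f_grip=45)
s=env.get_state();print(s["time"],s["opening"],s["tcp_pos"],g-.054*z,s["force"])
env.movel(s["tcp_pos"]+[0,0,.10],velocity=.12)
s=env.get_state();print(s["time"],s["opening"],s["force"])
for n in("scene","top"):
    p,d=camera(n);cv2.imwrite(f"pics/{n}1.png",p)
    u=proj(n,[s["tcp_pos"]+.05*z])[0].astype(int);c=p[max(0,u[1]-60):u[1]+60,max(0,u[0]-80):u[0]+80]
    cv2.imwrite(f"pics/{n}1c.png",cv2.resize(c,None,fx=5,fy=5,interpolation=cv2.INTER_CUBIC))
```

```text
False
2.7 0.06121926954300953 [0.41058154 0.2974978  0.08762171] [0.40970059 0.29704876 0.0867434 ] [1.34066414 0.58004016 6.52741523]
3.6917 0.06146921358011731 [ 0.21478     0.33094779 -6.73828266]
```

View pics/scene1c.png

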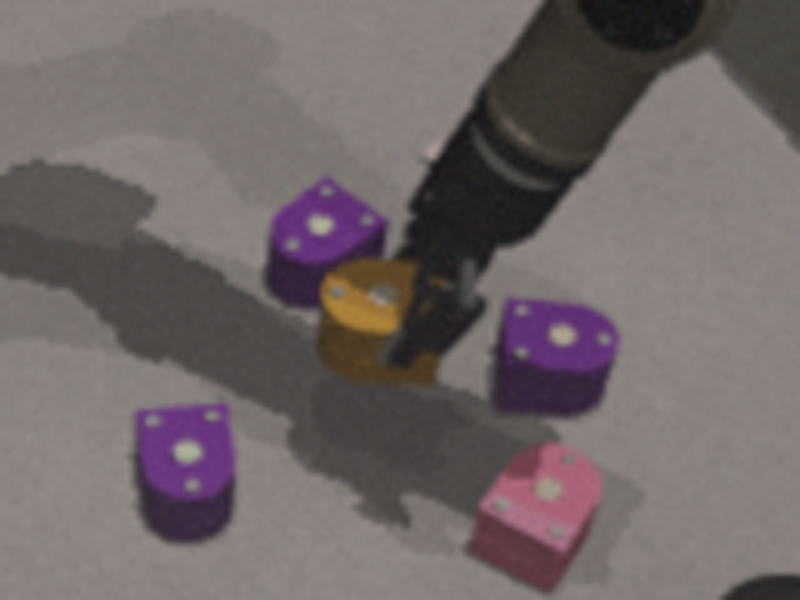

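View pics/top1c.png

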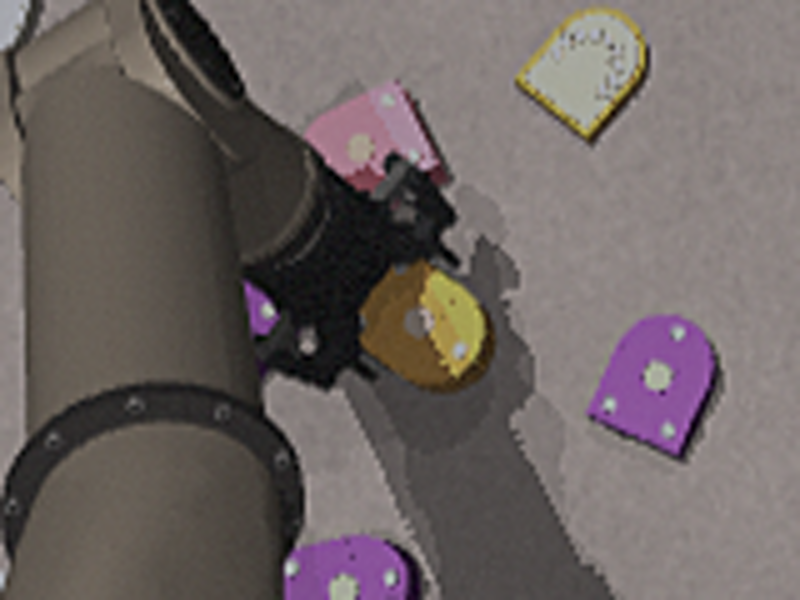

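The flask is held level, at about (400,320) in the scene crop, and the neighbours haven't been touched. Next I'll carry it to the apron.

Run:
```python
from h import *
L=np.radians(20)
q,z=pose(PRESS[2],L,0);g=pt(PRESS,-.104,0,.062)   # centre ~ -0.092
T=g-.054*z; T[2]=.1126; print(T)
env.reach(T+[0,0,.075],q)
env.dwell(.3)
s=env.get_state();print(s["time"],s["tcp_pos"],s["force"])
env.movel(T+[0,0,.02],velocity=.1)
r=env.movel(T+[0,0,-.006],velocity=.02,stop_force=5)
s=env.get_state();print(r,s["time"],s["tcp_pos"]-T,s["force"])
p,d=camera("scene");u=proj("scene",[pt(PRESS,-.06,0,.06)])[0].astype(int)
cv2.imwrite("pics/s2.png",cv2.resize(p[u[1]-55:u[1]+55,u[0]-75:u[0]+75],None,fx=5,fy=5,interpolation=cv2.INTER_CUBIC))
```

```text
[ 0.57361398 -0.04910745  0.1126    ]
5.5333 [ 0.57365556 -0.04832386  0.18754292] [ 0.25793313  0.16846486 -5.29477944]
True 7.175 [-4.13516858e-05  7.41380291e-05  2.07313126e-05] [-1.6466129   1.30988701  4.73922297]
```

View pics/s2.png

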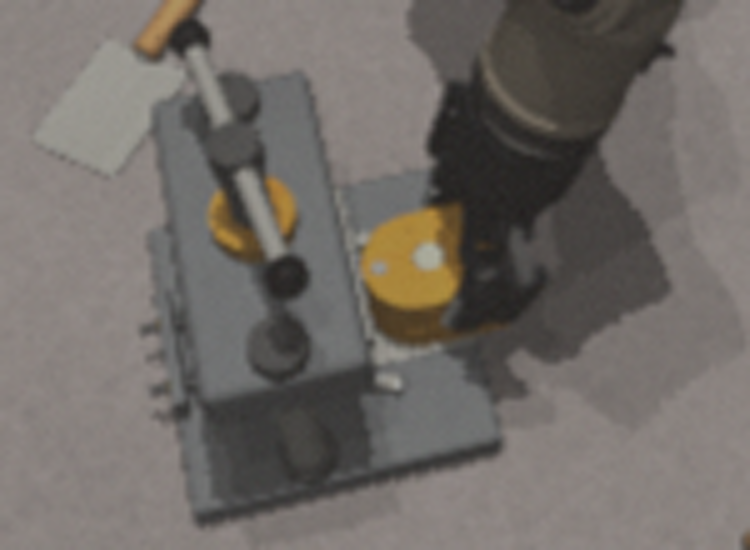

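It touched down at the expected height, lying flat on the apron between the guides. I'll release, back off and measure.

Run:
```python
from h import *
L=np.radians(20);q,z=pose(PRESS[2],L,0)
env.grip(.085)
s=env.get_state();print(s["time"],s["opening"],s["force"])
env.movel(s["tcp_pos"]-.11*z,velocity=.15)
q,z=pose(PRESS[2],np.radians(55),0)
P=pt(PRESS,-.20,0,.09)-.073*z
print(kin.inverse_kinematics(P,q))
env.reach(P,q); env.grip(.022)
s=env.get_state();print(s["time"],s["opening"],s["tcp_pos"]-P,s["force"])
for n in("scene","top"):
    p,d=camera(n);np.savez(f"{n}3.npz",p=p,d=d);u=proj(n,[pt(PRESS,-.09,0,.06)])[0].astype(int)
    cv2.imwrite(f"pics/{n}3.png",cv2.resize(p[u[1]-50:u[1]+50,u[0]-65:u[0]+65],None,fx=6,fy=6,interpolation=cv2.INTER_CUBIC));print(n,u)
```

```text
7.5917 0.08498622870057006 [-0.99738919  0.80668695 -0.03644735]
[-0.91129796  0.94744739  0.60424029  1.66493511  0.31002767  1.22950909
 -0.75343987]
9.7 0.02197958172327836 [ 2.94893054e-05 -3.08451324e-05  1.58054379e-04] [0.26721561 0.19916467 0.50912665]
scene [292 240]
top [348 179]
```

View pics/scene3.png

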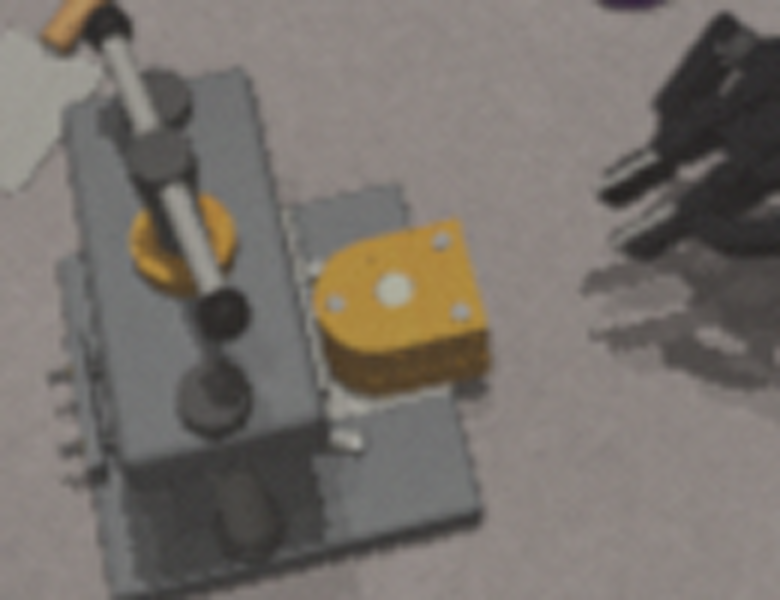

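View pics/top3.png

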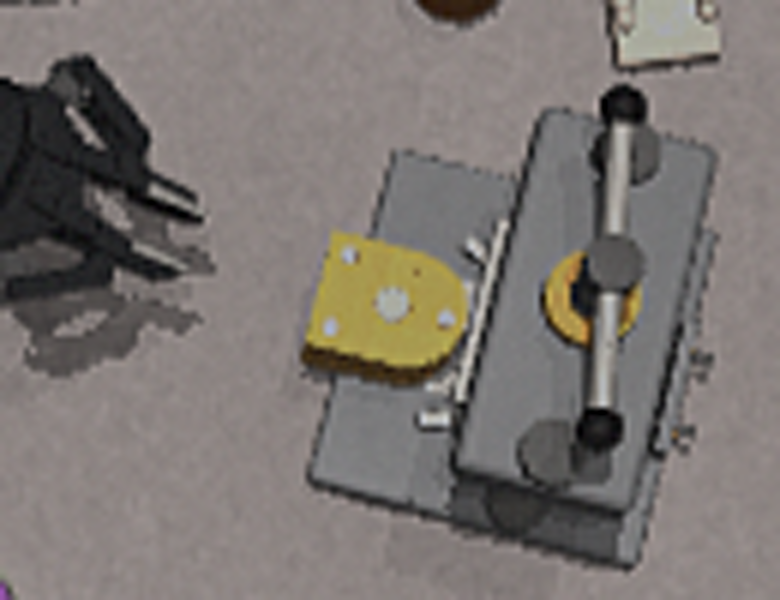

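```bash
cat > ff.py <<'E'
from h import *
from scipy.optimize import least_squares
def fitflask(p,z,q0,box):
    hsv=cv2.cvtColor(p,cv2.COLOR_BGR2HSV);m=cv2.inRange(hsv,(22,40,120),(38,255,255))
    k=np.zeros_like(m);k[box[1]:box[3],box[0]:box[2]]=1;m*=k
    m=cv2.morphologyEx(m,cv2.MORPH_CLOSE,np.ones((5,5),np.uint8))
    cs,_=cv2.findContours(cv2.resize(m,None,fx=4,fy=4,interpolation=cv2.INTER_LINEAR)//128*255,cv2.RETR_EXTERNAL,cv2.CHAIN_APPROX_NONE)
    c=(max(cs,key=cv2.contourArea).reshape(-1,2)+.5)/4-.5
    W=np.array([ray("top",x,y,z) for x,y in c])
    def f(q):
        cc,s=np.cos(q[2]),np.sin(q[2]);d=W[:,:2]-q[:2];X=cc*d[:,0]+s*d[:,1];Y=-s*d[:,0]+cc*d[:,1]
        return np.where(X>.008,np.hypot(X-.008,Y)-.031,np.maximum(np.abs(Y)-.031,-.039-X))
    r=least_squares(f,q0,loss='soft_l1',f_scale=.002);return r.x,np.abs(f(r.x)).mean()
def inpress(q):
    d=q[:2]-PRESS[:2];c,s=np.cos(PRESS[2]),np.sin(PRESS[2]);return np.array([c*d[0]+s*d[1],-s*d[0]+c*d[1],np.degrees(q[2]-PRESS[2])])
E
python3 - <<'E'
from ff import *
p=np.load("top3.npz")["p"]
q,e=fitflask(p,.075,[.568,-.08,-1.75],(325,160,366,200));print(q,e,inpress(q))
# press refit, crop x6 origin (348-65,179-50)
obs=np.array([(397,150),(310,480),(640,568),(545,107),(718,150),(628,512),(455,470)],float);uv=(obs+.5)/6-.5+[283,129]
M=np.array([(-110,95,25),(-110,-95,25),(70,-95,25),(-45,95,160),(45,95,160),(45,-95,160),(-45,-95,160)])/1000
from fit import toW
for idx in([0,1,2],[3,4,5,6],range(7)):
    idx=list(idx);r=least_squares(lambda q:(proj("top",toW(q,M[idx]))-uv[idx]).ravel(),PRESS);print(r.x,r.cost)
# guide inner ends / apron patch edge (light rectangle) front corners from c2: (115,222),(92,335)
for x,y in[(115,222),(92,335)]:
    w=ray("top",(x+.5)/6-.5+325,(y+.5)/6-.5+135,.025);print(inpress(np.r_[w[:2],0])[:2])
E
```

```text
[ 0.56631618 -0.079509   -1.73990517] 0.0006461158235545964 [-0.09125236 -0.00174013  0.61849812]
[ 0.55204266 -0.17073575 -1.75243602] 0.1647101761666359
[ 0.55128452 -0.16890444 -1.75206254] 1.24988915226085
[ 0.55158905 -0.16961096 -1.75218788] 1.7633146050579729
[-0.10930127  0.03166406]
[-0.10599083 -0.03168641]
```

Flask centre is at press x = -91 mm, y = -1.7 mm, 0.6° off square. Now the push with two spread fingertips on the heel: find contact first, then slide it in.

```bash
cat > push.py <<'E'
from ff import *
q,z=pose(PRESS[2],np.radians(55),0)
def T(x,zt=.041): return pt(PRESS,x-.0063,0,zt)-.073*z   # x = lead corner in press frame
F=np.array([np.cos(PRESS[2]),np.sin(PRESS[2]),0])
def st(tag):
    s=env.get_state();d=(s["tcp_pos"]-T(0));print(tag,round(s["time"],2),"corner x %.4f"%(d@F),"dz %.4f"%d[2],"Fpush %.2f"%(-s["force"]@F),"F",s["force"].round(2));return d@F
E
python3 - <<'E'
from push import *
env.movel(T(-.165),velocity=.12);env.dwell(.2);st("start")
print(env.movel(T(-.12),velocity=.015,stop_force=1.6));st("contact")
r=env.movel(T(-.085),velocity=.025,stop_force=12);print(r);st("mid")
E
```

```text
start 10.62 corner x -0.1657 dz 0.0006 Fpush -0.05 F [ 0.07 -0.06  0.24]
True
contact 12.79 corner x -0.1280 dz -0.0004 Fpush 0.15 F [ 0.05  0.15 -0.08]
False
mid 14.66 corner x -0.0851 dz 0.0000 Fpush 2.01 F [ 0.61  1.93 -1.24]
```

Run:
```python
from push import *
p,d=camera("top");cv2.imwrite("pics/t4.png",cv2.resize(p[125:235,285:420],None,fx=5,fy=5,interpolation=cv2.INTER_CUBIC))
st("a")
r=env.movel(T(-.060),velocity=.02,stop_force=8);print(r);st("b")
```

```text
a 14.71 corner x -0.0850 dz 0.0000 Fpush 1.44 F [ 0.25  1.41 -1.67]
False
b 16.11 corner x -0.0599 dz 0.0001 Fpush 3.36 F [3.7  2.74 0.58]
```

View pics/t4.png

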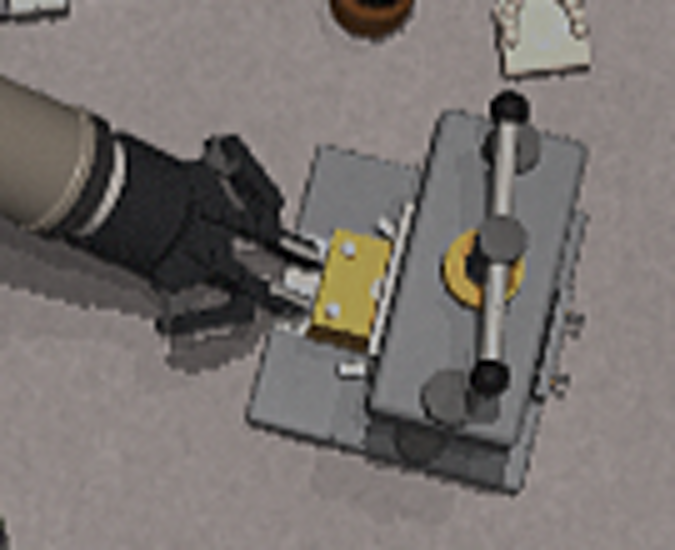

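Both fingertips are square on the heel and the flask is going in straight; the small lateral force is the guide centring it. I'll continue slowly.

Run:
```python
from push import *
x=-.060
while x<-.022:
    x+=.004
    r=env.movel(T(x),velocity=.012,stop_force=6);c=st(r)
    s=env.get_state()
    if r or -s["force"]@F>9: break
```

```text
False 16.59 corner x -0.0558 dz 0.0001 Fpush 4.06 F [4.   3.4  0.18]
False 17.07 corner x -0.0518 dz 0.0001 Fpush 4.08 F [2.57 3.68 0.4 ]
False 17.56 corner x -0.0479 dz 0.0001 Fpush 2.99 F [2.55 2.58 1.55]
True 17.82 corner x -0.0471 dz -0.0004 Fpush 0.50 F [0.14 0.48 0.21]
```

Run:
```python
from push import *
env.dwell(.2);st("rest")
for k in range(2):
    r=env.movel(T(-.040),velocity=.005,stop_force=9);st(r);env.dwell(.2);st("after")
p,d=camera("scene");cv2.imwrite("pics/s5.png",cv2.resize(p[180:300,220:380],None,fx=5,fy=5,interpolation=cv2.INTER_CUBIC))
```

```text
rest 18.02 corner x -0.0475 dz -0.0007 Fpush 0.99 F [0.38 0.93 0.28]
True 18.87 corner x -0.0470 dz -0.0010 Fpush -0.01 F [-0.21  0.03  0.67]
after 19.07 corner x -0.0470 dz -0.0013 Fpush 0.86 F [0.06 0.87 0.32]
True 19.73 corner x -0.0469 dz -0.0016 Fpush 1.25 F [ 0.45  1.19 -0.05]
after 19.93 corner x -0.0470 dz -0.0020 Fpush -0.14 F [-0.42 -0.06  0.58]
```

View pics/s5.png

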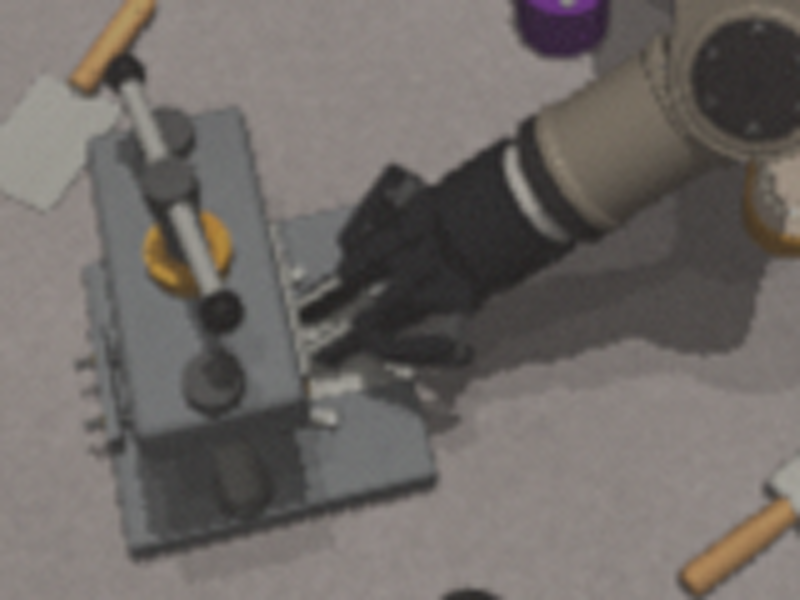

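Three slow pushes all stopped rigidly at the same place (-47 mm, 9 N each), so the flask is against the bar. One firmer confirming push, then I'll back straight out and check.

Run:
```python
from push import *
s=env.get_state()
env.movel(T(-.049),velocity=.02);env.dwell(.2);st("back")
r=env.movel(T(-.040),velocity=.005,stop_force=11.5);st(r)
env.movel(T(-.055),velocity=.03);env.movel(T(-.17),velocity=.12)
env.movel(T(-.20,.12),velocity=.15);env.reach(pt(PRESS,-.3,-.0,.35),pose(PRESS[2],np.radians(20),0)[0])
st("clear")
for n in("scene","top"):
    p,d=camera(n);cv2.imwrite(f"pics/{n}6.png",p);u=proj(n,[pt(PRESS,-.05,0,.06)])[0].astype(int)
    cv2.imwrite(f"pics/{n}6c.png",cv2.resize(p[u[1]-50:u[1]+50,u[0]-65:u[0]+65],None,fx=6,fy=6,interpolation=cv2.INTER_CUBIC))
    print(n,u,[proj(n,[pt(PRESS,-.047,y,.075)])[0].round(1) for y in(-.031,.031)])
```

```text
back 20.47 corner x -0.0490 dz -0.0000 Fpush 0.21 F [0.15 0.19 0.47]
True 21.43 corner x -0.0469 dz -0.0005 Fpush -0.43 F [ 0.04 -0.45  0.17]
clear 24.43 corner x -0.2333 dz 0.2667 Fpush 0.59 F [-0.19  0.64 -0.89]
scene [278 243] [array([275.3, 232.1]), array([279.6, 250.6])]
top [360 183] [array([359.5, 191.6]), array([364.2, 172.8])]
```

View pics/scene6c.png

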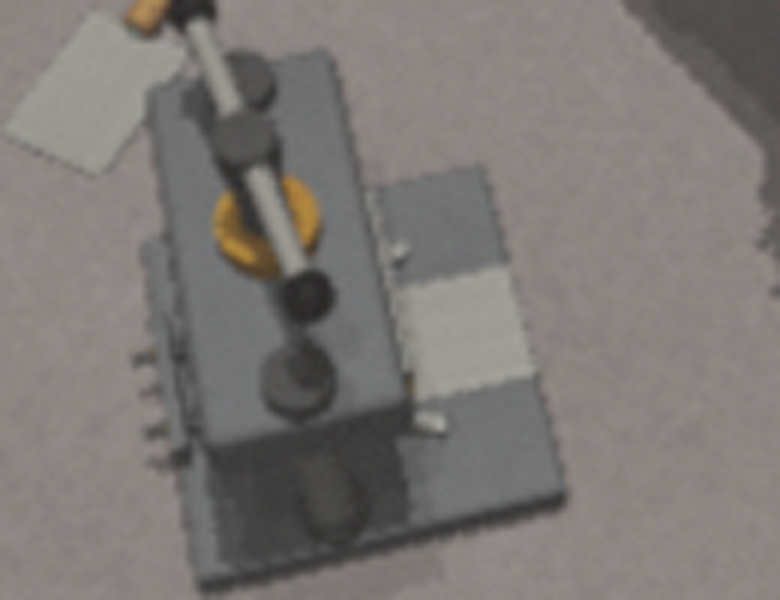

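View pics/top6c.png

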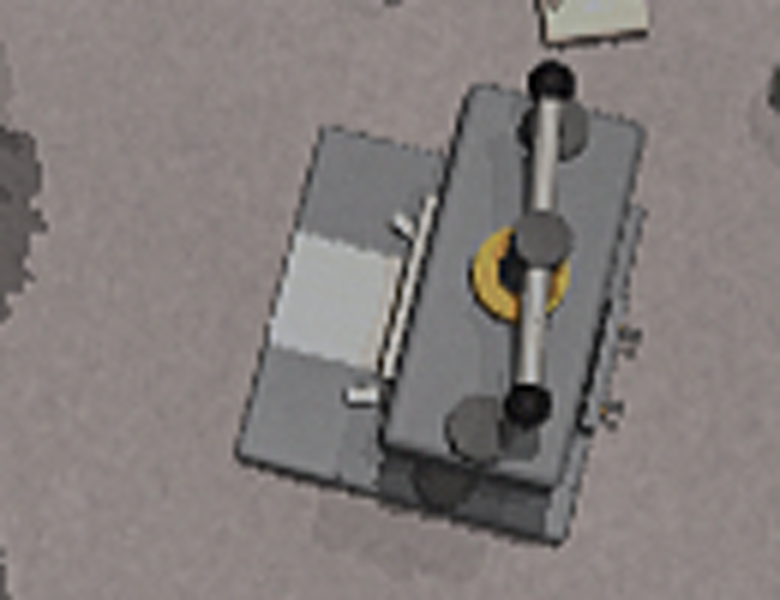

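View pics/top6.png

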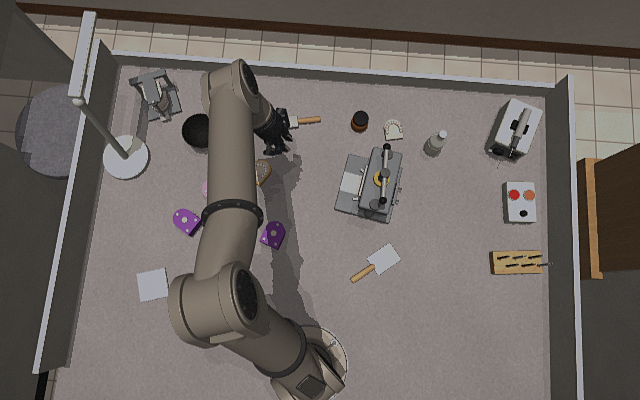

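Run:
```python
from h import *
job.job_done();print(env.get_state()["time"])
```

```text
the job is handed in; nothing more can be done
the job is handed in; nothing more can be done
```

I loaded the flask into the press nose first, pushed it home against the stop bar, released it and handed the job in. The robot's clock read about 24.5 s.

- **Placing:** I gripped the flask across its straight sides and set it on the apron. There it measured 1.7 mm off centre and 0.6° off square. I then pushed it in at the heel with two spread fingertips, leaning the tool back 55°.
- **Home check:** The sliding push rose from 1.5 to about 4 N, then the flask stopped firmly with the fingertips 47 mm in front of the spindle axis. That puts the nose about 30 mm behind the axis, inside the bar's 23–49 mm range. Three more slow pushes, two with a 9 N stop threshold and one with 11.5 N, stopped within 0.1 mm of the same place.
- **Final pictures:** The arm is clear, the flask is no longer on the apron, and the T-bar is where it was. The bystanders I could see had not moved. In the last picture the arm hid part of the bowl, the spatula and the plaster-filled half, though I made no contact with them.
- **Not seen directly:** Once in, the flask is hidden under the plate. Its contact with the bar, centring and squareness are inferred from the push readings, the guides and the two-finger contact on the heel. The force readings after each stop were near zero, so I did not record the peak push on the bar. I only know the thresholds I set.

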